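# Seat the turned sleeves in their measuring nests

## Task

Sort the four round steel sleeves into the four round white plastic nests, each sleeve standing upright on the floor of the nest of its own size: the smallest in the smallest nest, the second smallest in the second smallest, and so on up to the largest. Let go of all of them, and leave the hexagonal nut and the square steel block where they are.

Things in the scene. Friction and masses are not known exactly. Their poses are not given: they have to be found in the camera images.
- sleeve20_mid (a point): smallest sleeve: loose plain steel tube standing upright, outside diameter 20 mm, bore 10 mm, height 44 mm, about 0.08 kg. Point on its axis half-way up (22 mm above its foot); z is its axis.
- sleeve32_mid (a point): second smallest sleeve: the same, outside diameter 32 mm, bore 18 mm, height 44 mm, about 0.19 kg. Point on its axis half-way up (22 mm above its foot); z is its axis.
- sleeve44_mid (a point): second largest sleeve: the same, outside diameter 44 mm, bore 27 mm, height 44 mm, about 0.33 kg. Point on its axis half-way up (22 mm above its foot); z is its axis.
- sleeve56_mid (a point): largest sleeve: the same, outside diameter 56 mm, bore 36 mm, height 44 mm, about 0.5 kg. Point on its axis half-way up (22 mm above its foot); z is its axis.
- nest20_seat (a point): smallest nest, for the 20 mm sleeve: low round dish of white plastic fixed to the bench, outside diameter 50 mm, 12 mm high, with a recess 36 mm across and 7 mm deep whose floor is black rubber, 5 mm above the bench. Point at the centre of the recess floor; z up.
- nest32_seat (a point): second smallest nest, for the 32 mm sleeve: the same, outside diameter 62 mm, 12 mm high, recess 48 mm across, 7 mm deep. Point at the centre of the recess floor, 5 mm above the bench; z up.
- nest44_seat (a point): second largest nest, for the 44 mm sleeve: the same, outside diameter 74 mm, 12 mm high, recess 60 mm across, 7 mm deep. Point at the centre of the recess floor, 5 mm above the bench; z up.
- nest56_seat (a point): largest nest, for the 56 mm sleeve: the same, outside diameter 86 mm, 12 mm high, recess 72 mm across, 7 mm deep. Point at the centre of the recess floor, 5 mm above the bench; z up.
- nut_mid (a point): bystander: loose hexagonal steel nut lying flat, 46 mm across the flats, 24 mm high. Point at its centre, half-way up. Not to be disturbed.
- block_mid (a point): bystander: loose square steel block, 44 x 44 mm and 30 mm high, with four small holes in its top. Point at its centre, half-way up. Not to be disturbed. (A fixed dark vee block, 60 x 44 mm and 32 mm high, also stands among the things, in the far row to the robot's left, about 0.615 m ahead and 0.145 m left, give or take 25 mm. All else on the bench stands more than 80 mm clear of the things and nests.)
Things that resemble listed ones, but are neither listed nor needed, are in the scene too. What is shaped like the part that bears nest44_seat but green or yellow is not meant.

How it is judged:
At the end, for the whole second after the job is handed in: each sleeve stands on the floor of the nest of its own size: axis within 10 mm of the nest's centre, foot within 3 mm of the floor, tilted less than 4 degrees, released and at rest; nut and block within 15 mm of where they were (horizontal distance between sleeve20_mid and nest20_seat below 0.01 m and z of sleeve20_mid in the frame of nest20_seat between 0.019 and 0.025 m and angle between each of sleeve20_mid, sleeve32_mid, sleeve44_mid, sleeve56_mid's own z axis and vertical below 0.07 rad and linear speed of each of sleeve20, sleeve32, sleeve44, sleeve56 below 0.01 m/s and horizontal distance between sleeve32_mid and nest32_seat below 0.01 m and z of sleeve32_mid in the frame of nest32_seat between 0.019 and 0.025 m and horizontal distance between sleeve44_mid and nest44_seat below 0.01 m and z of sleeve44_mid in the frame of nest44_seat between 0.019 and 0.025 m and horizontal distance between sleeve56_mid and nest56_seat below 0.01 m and z of sleeve56_mid in the frame of nest56_seat between 0.019 and 0.025 m and distance of each of nut_mid, block_mid from where it was at the start of the episode below 0.015 m); the robot touches nothing.
It fails at once if the hexagonal nut is pushed more than 20 mm or tipped (distance of nut_mid from where it was at the start of the episode above 0.02 m or angle between nut_mid's own z axis and vertical above 0.5 rad).
It fails at once if the square block is pushed more than 20 mm or tipped (distance of block_mid from where it was at the start of the episode above 0.02 m or angle between block_mid's own z axis and vertical above 0.5 rad).
It also fails if it takes over 102 s, if anything falls off the work surface, if the arm or the gripper's body presses on something with over 40 N, if the wrist force passes 120 N, or if a joint passes its speed limit or range.

## Robot

A 6-joint arm with a two-finger parallel gripper is mounted at the origin on the work surface. World frame = base frame: x ahead of the robot, y to its left, z up, the work surface at z = 0. Lengths are in m, angles in rad, forces in N, time in s.
With the tool pointing down it reaches from about 0.375 to 0.9 m from the base axis. Payload 3.1 kg.
Tool frame: the origin (TCP) lies between the finger pads; the fingertips stand 8 mm ahead of it and the grasp point (between the pads) lies 11 mm behind it (manip.tip_extent is the distance from the TCP to the fingertips, in m); z points along the fingers, x is the direction in which the jaws open and shut, and the axes are right-handed (so a half turn about z gives the same grasp; the last joint's range is limited). The gripper opens to 85 mm and grips with 20 to 120 N. Pads are 22 mm wide; open, the fingers measure 114 mm over their backs; the gripper's body (76 mm by 85 mm) begins 54 mm behind the grasp point. The pads swing forward as they close: fully open they stand 13 mm farther back than shut.
Start: joints at [1.151, 0.527, 1.433, -0, 1.181, -0.178], TCP at [0.149, 0.607, 0.239] pointing down, gripper open.
Joint ranges: [-3.08, 3.08], [-0.75, 2.2], [0.22, 2.44], [-1.43, 4.57], [0, 2.65], [-2.85, 2.85]. Speed limits (rad/s): [2.79, 2.79, 3.14, 3.14, 3.14, 3.14].

## Interface

Orientations are given as a unit quaternion [x, y, z, w].
In Python, from station import manip gives the robot as it stands.
- The arm moves only by the tool move_arm, never from a script. Its argument "deltas" is a list that holds one entry, the list of rows, each a list of 4 numbers: the shift along the tool's x, y, z in m, then the turn about the tool's z in degrees. A call has 1 to 20 rows; each row is the pose to reach, as a shift and turn from the pose measured when the call began, along the tool's axes at that moment; what a row does not reach only later rows make up. A row lasts 1/12 s, in which the tool goes at most 41.7 mm and 7.16 degrees, less where a joint would pass 70% of its speed; a pose out of reach is approached as far as the arm can. A call with a gripper value outside its range is refused whole. "gripper" is the opening, from 0 (shut) to 1 (fully open), set as the call begins (left out, the last holds). The fingers move at their own pace and stop on an object; "squeeze" is the grip in N (left out, the last holds). Time passes only in rows, so rows that repeat a pose let the fingers close. It gives the time, the measured TCP pose, the force and the opening at its end, in the units of the state.
- manip.sense(): the state, without advancing time (a new reading comes with each control period).
- manip.snapshot(name): name is "scene" or "top" or "wrist"; returns a dict with "img" (480x640x3 uint8, red, green, blue), "vertical_fov" (degrees; the focal length in pixels is half the picture's height over the tangent of half this angle, whatever the lens; pixels are square), "cx", "cy" (the principal point, pixels), "origin" and "orientation" of the camera in the world. Camera axes: x right, y down, z forward; pixel columns grow to the right and rows downward; lengths in m; the calibration is good to about 2 mm. A picture is of the moment at which its call begins. There is no depth.
- manip.sign_off(): hands the job in, once; it reports no verdict.
The state is a dict: "t": time; "q": joint angles; "qd": joint speeds; "tau": joint torques, N m; "tcp_pos": TCP position; "tool_rot": TCP orientation; "force": force on the tool from outside, world axes, zero at the start; "ft_torque": the same for the moment, N m; "finger_gap": opening from 0.0 (shut) to 1.0 (fully open).
Only numpy, scipy, OpenCV 4.12 (cv2) and the standard library are available. Lean on these libraries where they do the work, as an engineer would, in place of code of your own. Each camera call takes 0.05 s, during which the arm holds its last target.

## Working session

There is one attempt and no reset: what is moved stays moved. The work goes in short steps, Python scripts to look and compute and a tool call to move; the robot and the scene stay as the last step left them, time stands still between calls to the robot, and variables do not carry over. Pictures are saved under pics/ and viewed, and the job is handed in when it is done.

Besides the shell and the picture viewer there is one more tool, called after "Request:" by a JSON object that holds its "fn" and its "kwargs". move_arm: Moves the arm, as the interface text tells. Its arguments: {"type":"object","properties":{"deltas":{"type":"array"},"gripper":{"type":"number"},"squeeze":{"type":"number"}},"required":["deltas"]}

```bash
ls; mkdir -p pics; cat > h.py <<'E'
import numpy as np,cv2,json
from scipy.spatial.transform import Rotation as R
from station import manip
def snap(n,tag):
    s=manip.snapshot(n); cv2.imwrite(f'pics/{tag}.png',s['img'][:,:,::-1]); 
    np.save(f'pics/{tag}.npy',s,allow_pickle=True); return s
def load(tag): return np.load(f'pics/{tag}.npy',allow_pickle=True).item()
def f(s): return 240/np.tan(np.radians(s['vertical_fov'])/2)
def ray(s,u,v,z):
    d=R.from_quat(s['orientation']).apply([(u-s['cx'])/f(s),(v-s['cy'])/f(s),1]); o=np.array(s['origin'])
    return o+d*(z-o[2])/d[2]
def proj(s,p):
    c=R.from_quat(s['orientation']).inv().apply(np.array(p)-s['origin']); return c[:2]/c[2]*f(s)+[s['cx'],s['cy']]
E
python3 - <<'E'
from h import *
for n in ['scene','top','wrist']:
    s=snap(n,n+'0'); print(n,{k:s[k] for k in s if k!='img'})
st=manip.sense(); print(st)
E
```

```text
pics
scene {'vertical_fov': 43.47137367625808, 'cx': 307.634376456785, 'cy': 237.9425028434916, 'origin': array([1.10950961, 0.57594967, 0.92149379]), 'orientation': array([ 0.4015984 ,  0.83905435, -0.32983806, -0.16097633])}
top {'vertical_fov': 42.16419796993334, 'cx': 315.44936272491515, 'cy': 241.20441585290806, 'origin': array([0.23719136, 0.06465542, 1.40801509]), 'orientation': array([-0.6977893 ,  0.7098276 , -0.06810738,  0.06779562])}
wrist {'vertical_fov': 58.77591992453649, 'cx': 316.9953688913052, 'cy': 241.14197473367042, 'origin': array([0.07101307, 0.62561025, 0.37241301]), 'orientation': array([0.77693752, 0.60934851, 0.0972151 , 0.12494684])}
{'t': 0.15, 'q': array([ 1.15149520e+00,  5.28278170e-01,  1.43359241e+00, -3.93007834e-05,
        1.18143437e+00, -1.78517650e-01]), 'qd': array([-9.11294984e-05, -2.62610133e-03, -3.31347721e-03,  6.11500653e-04,
        2.27650974e-03,  5.07925189e-04]), 'tau': array([ 8.20289715e-04, -4.42744124e+01, -1.78275776e+01, -2.18976484e-04,
        5.66579984e-03, -3.11501719e-05]), 'tcp_pos': array([0.1488095 , 0.60647191, 0.23854768]), 'tool_rot': array([ 7.86907920e-01,  6.17069844e-01, -7.48321603e-04,  4.16335484e-04]), 'force': array([0.1220257 , 0.08879406, 0.63433557]), 'ft_torque': array([-0.04580376,  0.0176885 ,  0.03774009]), 'finger_gap': 1.0033493323826133}
```

View pics/top0.png

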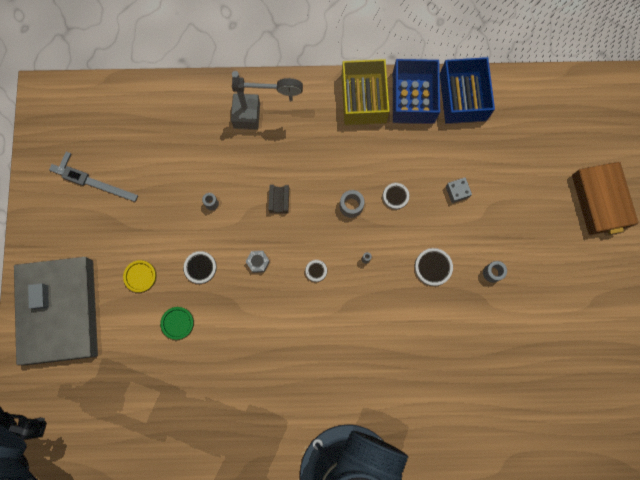

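View pics/scene0.png

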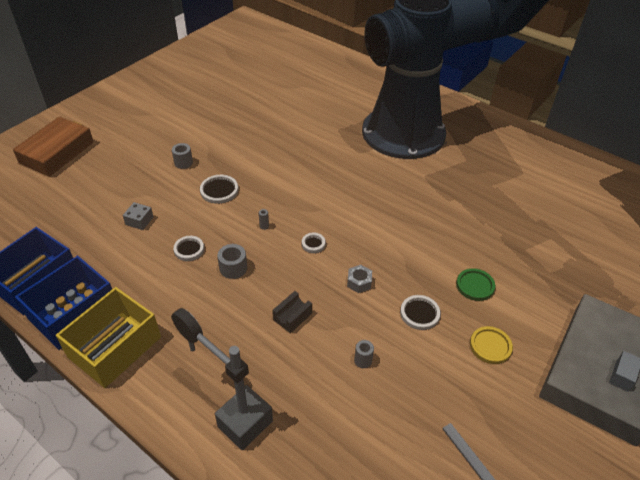

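Top view: white nests at (200,267), (316,271), (396,196) and (434,267). Upright sleeves at (210,202), (352,204), (366,258) and (495,271). Nut at (258,261), block at (459,190), vee block at (279,199). I'll measure all of these in both views.

```bash
cat > m.py <<'E'
from h import *
s=load('top0'); im=s['img']; hsv=cv2.cvtColor(im,cv2.COLOR_RGB2HSV)
def comps(s,mask,amin,amax):
    c,h=cv2.findContours(mask,cv2.RETR_EXTERNAL,cv2.CHAIN_APPROX_NONE)
    return [k for k in c if amin<cv2.contourArea(k)<amax]
for n in ['top0','scene0']:
    s=load(n); im=s['img']; hsv=cv2.cvtColor(im,cv2.COLOR_RGB2HSV)
    print(n,'WHITE')
    w=((hsv[:,:,1]<60)&(hsv[:,:,2]>140)).astype(np.uint8)*255
    if n=='top0': w[:150]=0
    else: w[:100]=0
    for k in comps(s,w,150,3000):
        p=np.array([ray(s,u,v,.012) for u,v in k[:,0]])
        if not(0.3<p[:,0].mean()<.95): continue
        (c,r)=cv2.minEnclosingCircle(p[:,:2].astype(np.float32)*1000)
        print(k[:,0].mean(0).round(), 'c',np.round(c,1),'D',round(2*r,1),'areaD',round(2000*np.sqrt(cv2.contourArea(p[:,:2].astype(np.float32))/np.pi),1))
    print('GREY')
    g=((hsv[:,:,1]<70)&(hsv[:,:,2]<=170)&(hsv[:,:,2]>45)).astype(np.uint8)*255
    for k in comps(s,g,40,3000):
        p=np.array([ray(s,u,v,.044) for u,v in k[:,0]])
        if not(0.3<p[:,0].mean()<.75 and abs(p[:,1].mean())<.5): continue
        print(k[:,0].mean(0).round(), 'bbox',cv2.boundingRect(k),'c',(p.mean(0)*1000).round(), 'ext',(np.ptp(p,0)*1000).round())
E
python3 m.py
python3 - <<'E'
from h import *
s=load('top0')['img'][:,:,::-1]
a=[cv2.resize(s[v-25:v+25,u-25:u+25],(260,260),interpolation=cv2.INTER_CUBIC) for u,v in [(210,202),(352,204),(366,258),(495,271),(258,261),(459,190)]]
cv2.imwrite('pics/c0.png',np.vstack([np.hstack(a[:3]),np.hstack(a[3:])]))
E
```

```text
top0 WHITE
[316. 270.] c [442.9  61.7] D 49.2 areaD 46.9
[199. 267.] c [455.3 326.3] D 73.0 areaD 70.9
[434. 266.] c [ 447.1 -205.4] D 85.6 areaD 82.9
[396. 195.] c [ 615.4 -126.5] D 61.0 areaD 58.7
[  3. 219.] c [571.7 786.7] D 339.0 areaD 73.7
GREY
[495. 271.] bbox (483, 261, 24, 21) c [ 428. -334.   44.] ext [45. 52.  0.]
[316. 273.] bbox (305, 261, 22, 21) c [432.  61.  44.] ext [45. 46.  0.]
[199. 267.] bbox (186, 253, 27, 28) c [450. 320.  44.] ext [61. 58.  0.]
[366. 257.] bbox (362, 252, 10, 11) c [466. -51.  44.] ext [23. 20.  0.]
[257. 261.] bbox (246, 251, 23, 22) c [461. 192.  44.] ext [47. 49.  0.]
[429. 270.] bbox (415, 250, 36, 36) c [ 434. -188.   44.] ext [79. 78.  0.]
[210. 201.] bbox (202, 193, 16, 17) c [600. 299.  44.] ext [38. 34.  0.]
[351. 203.] bbox (340, 190, 25, 27) c [589. -21.  44.] ext [61. 55.  0.]
[278. 198.] bbox (269, 185, 20, 27) c [604. 144.  44.] ext [61. 43.  0.]
[394. 196.] bbox (383, 183, 25, 26) c [ 604. -117.   44.] ext [59. 55.  0.]
[458. 190.] bbox (446, 178, 26, 25) c [ 617. -264.   44.] ext [56. 56.  0.]
scene0 WHITE
[420. 311.] c [455.6 
[... 577 characters left out ...]
86. 207.  44.] ext [60. 56.  0.]
[232. 260.] bbox (217, 244, 30, 34) c [605. -10.  44.] ext [75. 78.  0.]
[191. 254.] bbox (174, 243, 30, 18) c [643. -82.  44.] ext [57. 46.  0.]
[314. 248.] bbox (302, 241, 24, 12) c [480.  94.  44.] ext [44. 39.  0.]
[188. 246.] bbox (176, 238, 25, 18) c [ 633. -102.   44.] ext [47. 47.  0.]
[313. 241.] bbox (304, 235, 18, 13) c [467.  80.  44.] ext [36. 35.  0.]
[263. 219.] bbox (259, 209, 9, 20) c [482. -38.  44.] ext [46. 44.  0.]
[138. 215.] bbox (123, 202, 30, 27) c [ 637. -246.   44.] ext [64. 75.  0.]
[220. 191.] bbox (200, 176, 38, 27) c [ 477. -168.   44.] ext [81. 83.  0.]
[182. 155.] bbox (172, 143, 20, 25) c [ 446. -320.   44.] ext [70. 80.  0.]
```

View pics/c0.png

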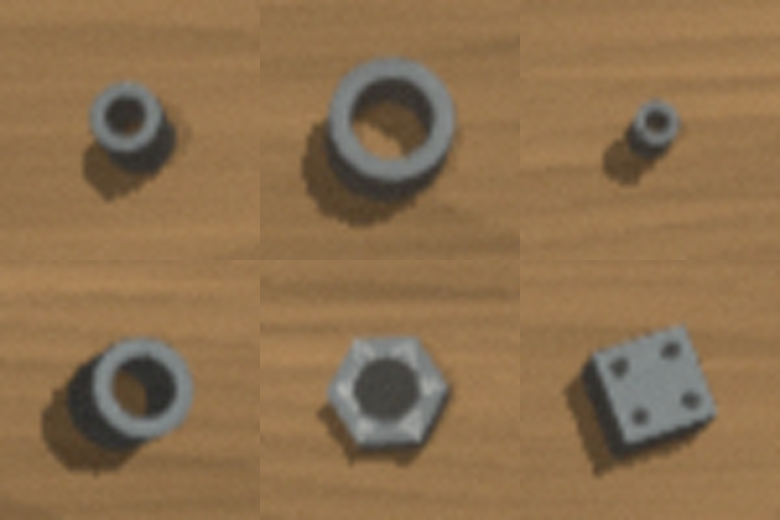

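The crops show (210,202)=32, (352,204)=56, (366,258)=20 and (495,271)=44, plus the nut and the block. The nests agree across the two views to under 1 mm. Next I refine the sleeve tops using the bright top ring.

```bash
cat > m2.py <<'E'
from h import *
def tops(tag,cands,lo=105,r0=22,z=.044,smax=70):
    s=load(tag); hsv=cv2.cvtColor(s['img'],cv2.COLOR_RGB2HSV)
    for u,v in cands:
        m=((hsv[:,:,1]<smax)&(hsv[:,:,2]>lo)).astype(np.uint8)*255
        k=np.zeros_like(m); cv2.circle(k,(u,v),r0,255,-1); m&=k
        c=cv2.findContours(m,cv2.RETR_EXTERNAL,cv2.CHAIN_APPROX_NONE)[0]
        if not c: print('none',u,v); continue
        c=max(c,key=cv2.contourArea); (e,ax,an)=cv2.fitEllipse(c)
        p=np.array([ray(s,a,b,z) for a,b in c[:,0]])[:,:2].astype(np.float32)*1000
        cc,r=cv2.minEnclosingCircle(p)
        print(tag,(u,v),'ell',(ray(s,*e,z)*1000).round(1)[:2],'circ',np.round(cc,1),'D',round(2*r,1),'areaD',round(2*np.sqrt(cv2.contourArea(p)/np.pi),1))
if __name__=='__main__':
    S=load('top0');hsv=cv2.cvtColor(S['img'],cv2.COLOR_RGB2HSV)
    print(hsv[271,478:512,2]); 
    tops('top0',[(210,202),(352,204),(366,258),(495,271)])
    tops('scene0',[(364,350),(232,255),(263,214),(182,152)])
    print('nut,block')
    tops('top0',[(258,261)],z=.024); tops('top0',[(459,190)],z=.03)
E
python3 m2.py
```

```text
[155 150 106  94  87  56  43  51  54  65 114 135 135 108  91  93  89  92
  89  86  51  47  45  45  47  72 126 132 126 138 148 147 147 149]
top0 (210, 202) ell [605.2 301.8] circ [604.6 301.7] D 31.4 areaD 28.5
top0 (352, 204) ell [594.1 -22.3] circ [594.6 -22.4] D 55.1 areaD 52.5
top0 (366, 258) ell [468.3 -52.6] circ [467.7 -52.3] D 18.8 areaD 16.2
top0 (495, 271) ell [ 431.4 -339. ] circ [ 431.3 -338.5] D 43.3 areaD 40.9
scene0 (364, 350) ell [604.6 301.2] circ [604.6 301.3] D 30.7 areaD 28.7
scene0 (232, 255) ell [593.4 -23.3] circ [593.  -23.5] D 54.4 areaD 51.6
scene0 (263, 214) ell [466.8 -52.7] circ [467.  -52.8] D 17.6 areaD 7.7
scene0 (182, 152) ell [ 430.5 -340.1] circ [ 430.9 -340.4] D 42.1 areaD 39.3
nut,block
top0 (258, 261) ell [465.  194.6] circ [465.  194.1] D 51.5 areaD 46.4
top0 (459, 190) ell [ 623.6 -270.9] circ [ 623.2 -270.5] D 57.8 areaD 46.5
```

```bash
cat > g.py <<'E'
from h import *
import sys
def go(x,y,z):
    st=manip.sense(); r=R.from_quat(st['tool_rot']); d=r.inv().apply(np.array([x,y,z])-st['tcp_pos'])
    m=r.as_matrix(); a=np.degrees(np.arctan2(m[1,0],m[0,0]))
    print('delta tool',d.round(4),'tool x yaw',a.round(2),'tcp',st['tcp_pos'].round(4),'gap',round(st['finger_gap'],3),'t',st['t'],'F',st['force'].round(1), 'q6',st['q'][5].round(2))
if __name__=='__main__': go(*[float(v) for v in sys.argv[1:4]])
E
python3 g.py 0.6048 0.3015 0.10
```

```text
delta tool [-0.1872  0.5156  0.1387] tool x yaw 76.2 tcp [0.1488 0.6065 0.2385] gap 1.003 t 0.15 F [0.1 0.1 0.6] q6 -0.18
```

Request:
{"fn": "move_arm", "kwargs": {"deltas": [[[-0.187, 0.516, 0.139, -13.8], [-0.187, 0.516, 0.139, -13.8], [-0.187, 0.516, 0.139, -13.8], [-0.187, 0.516, 0.139, -13.8], [-0.187, 0.516, 0.139, -13.8], [-0.187, 0.516, 0.139, -13.8], [-0.187, 0.516, 0.139, -13.8], [-0.187, 0.516, 0.139, -13.8], [-0.187, 0.516, 0.139, -13.8], [-0.187, 0.516, 0.139, -13.8], [-0.187, 0.516, 0.139, -13.8], [-0.187, 0.516, 0.139, -13.8], [-0.187, 0.516, 0.139, -13.8], [-0.187, 0.516, 0.139, -13.8], [-0.187, 0.516, 0.139, -13.8], [-0.187, 0.516, 0.139, -13.8], [-0.187, 0.516, 0.139, -13.8], [-0.187, 0.516, 0.139, -13.8]]], "gripper": 1, "squeeze": 60}}

```text
t: 1.65
tcp_pos: [0.6038, 0.3025, 0.0998]
tool_rot: [0.707, 0.708, -0.001, -0.0]
force: [0.1, 0.2, -0.3]
finger_gap: 0.997
```

```bash
python3 g.py 0.6048 0.3015 0.02; python3 -c "
from h import *
snap('wrist','w1')"
```

```text
delta tool [-0.0009  0.0012  0.0798] tool x yaw 90.08 tcp [0.6038 0.3025 0.0998] gap 0.997 t 1.65 F [ 0.1  0.2 -0.3] q6 -1.27
```

View pics/w1.png

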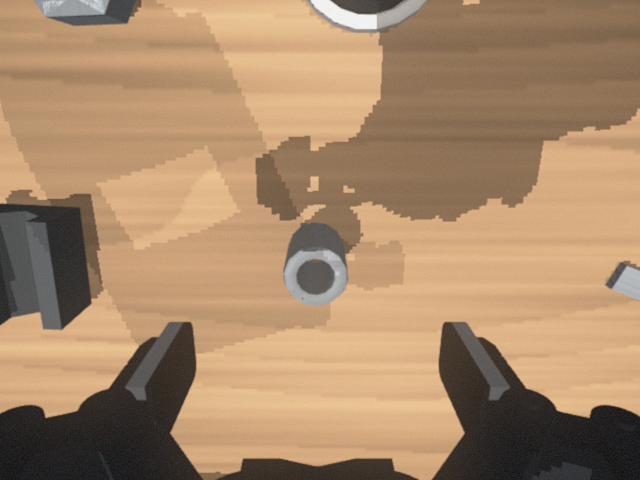

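The wrist view shows the 32 mm sleeve top at (316,275), centred between the fingers, so I descend and grip.

Request:
{"fn": "move_arm", "kwargs": {"deltas": [[[-0.001, 0.001, 0.035, 0], [-0.001, 0.001, 0.06, 0], [-0.001, 0.001, 0.08, 0], [-0.001, 0.001, 0.08, 0], [-0.001, 0.001, 0.08, 0], [-0.001, 0.001, 0.08, 0]]]}}

```text
t: 2.2
tcp_pos: [0.6052, 0.3027, 0.0214]
tool_rot: [0.706, 0.708, -0.0, 0.001]
force: [0.2, -0.1, 0.1]
finger_gap: 1.002
```

Request:
{"fn": "move_arm", "kwargs": {"deltas": [[[0, 0, 0, 0], [0, 0, 0, 0], [0, 0, 0, 0], [0, 0, 0, 0], [0, 0, 0, 0], [0, 0, 0, 0], [0, 0, 0, 0], [0, 0, 0, 0], [0, 0, 0, 0], [0, 0, 0, 0]]], "gripper": 0}}

```text
t: 3.03
tcp_pos: [0.6058, 0.3028, 0.0225]
tool_rot: [0.706, 0.708, 0.001, 0.001]
force: [-1.3, -0.8, 5.5]
finger_gap: 0.351
```

```bash
python3 g.py 0.615 -0.1268 0.11; python3 -c "
from h import *
snap('wrist','w2')"
```

```text
delta tool [-0.4297  0.0081 -0.0873] tool x yaw 90.17 tcp [0.6058 0.3028 0.0225] gap 0.351 t 3.0333 F [-1.3 -0.8  5.5] q6 -1.27
```

View pics/w2.png

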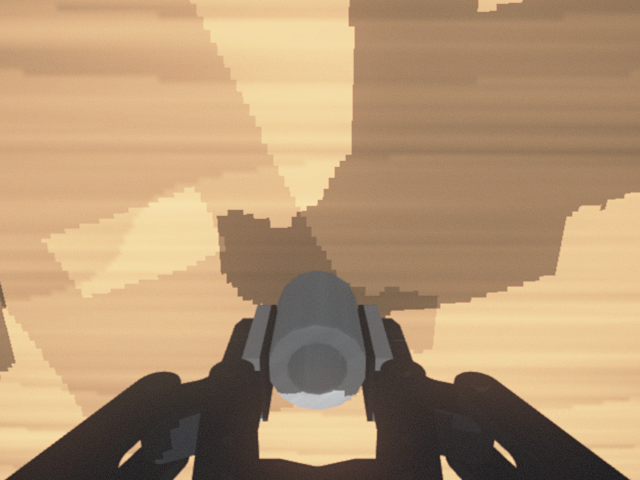

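Request:
{"fn": "move_arm", "kwargs": {"deltas": [[[0, 0, -0.03, 0], [0, 0, -0.06, 0], [-0.02, 0, -0.087, 0], [-0.05, 0.008, -0.087, 0], [-0.085, 0.008, -0.087, 0], [-0.12, 0.008, -0.087, 0], [-0.155, 0.008, -0.087, 0], [-0.19, 0.008, -0.087, 0], [-0.225, 0.008, -0.087, 0], [-0.26, 0.008, -0.087, 0], [-0.295, 0.008, -0.087, 0], [-0.33, 0.008, -0.087, 0], [-0.365, 0.008, -0.087, 0], [-0.395, 0.008, -0.087, 0], [-0.415, 0.008, -0.087, 0], [-0.43, 0.008, -0.087, 0], [-0.43, 0.008, -0.087, 0], [-0.43, 0.008, -0.087, 0]]]}}

```text
t: 4.58
tcp_pos: [0.6144, -0.1272, 0.1091]
tool_rot: [0.707, 0.708, 0.001, 0.0]
force: [0.3, 0.3, -2.6]
finger_gap: 0.345
```

```bash
python3 g.py 0.6153 -0.1268 0.0275; python3 -c "
from h import *
snap('wrist','w3')"
```

```text
delta tool [0.0004 0.0008 0.0816] tool x yaw 90.08 tcp [ 0.6144 -0.1272  0.1091] gap 0.345 t 4.5833 F [ 0.3  0.3 -2.6] q6 -1.96
```

View pics/w3.png

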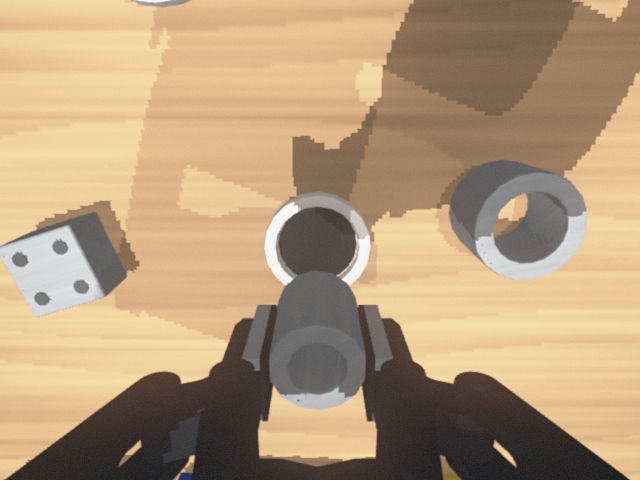

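The 32 mm sleeve is held over its nest; in the wrist view the nest is at (318,240) and lines up with the tool. I lower and release.

Request:
{"fn": "move_arm", "kwargs": {"deltas": [[[0, 0.001, 0.03, 0], [0, 0.001, 0.055, 0], [0, 0.001, 0.072, 0], [0, 0.001, 0.081, 0], [0, 0.001, 0.081, 0], [0, 0.001, 0.081, 0], [0, 0.001, 0.081, 0]]]}}

```text
t: 5.22
tcp_pos: [0.6157, -0.125, 0.0285]
tool_rot: [0.706, 0.709, 0.001, 0.0]
force: [0.1, -0.5, -2.7]
finger_gap: 0.349
```

Request:
{"fn": "move_arm", "kwargs": {"deltas": [[[0, 0, 0, 0], [0, 0, 0, 0], [0, 0, 0, 0], [0, 0, 0, 0], [0, 0, 0, 0], [0, 0, 0, 0], [0, 0, 0, 0], [0, 0, 0, 0], [0, 0, -0.03, 0], [0, 0, -0.06, 0], [0, 0, -0.08, 0], [0, 0, -0.08, 0], [0, 0, -0.08, 0]]], "gripper": 1}}

```text
t: 6.3
tcp_pos: [0.6164, -0.1254, 0.1099]
tool_rot: [0.706, 0.709, 0.001, 0.001]
force: [-0.1, -0.3, -0.4]
finger_gap: 0.998
```

```bash
python3 g.py 0.594 -0.0228 0.10; python3 -c "
from h import *
snap('wrist','w4')"
```

```text
delta tool [ 0.1027 -0.022   0.0098] tool x yaw 90.25 tcp [ 0.6164 -0.1254  0.1099] gap 0.998 t 6.3 F [-0.1 -0.3 -0.4] q6 -1.95
```

View pics/w4.png

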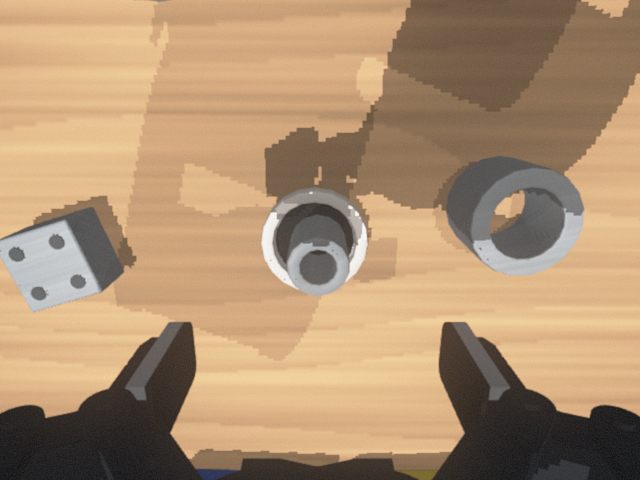

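The 32 mm sleeve stands in its nest at (318,260). The 56 mm sleeve at (528,225) is next.

Request:
{"fn": "move_arm", "kwargs": {"deltas": [[[0.03, -0.01, 0.01, 0], [0.065, -0.022, 0.01, 0], [0.09, -0.022, 0.01, 0], [0.103, -0.022, 0.01, 0], [0.103, -0.022, 0.01, 0], [0.103, -0.022, 0.01, 0], [0.103, -0.022, 0.01, 0]]]}}

```text
t: 6.93
tcp_pos: [0.5937, -0.0233, 0.0983]
tool_rot: [0.706, 0.708, 0.001, 0.001]
force: [-0.7, -0.3, 0.4]
finger_gap: 0.999
```

```bash
python3 g.py 0.594 -0.0228 0.0185; python3 -c "
from h import *
snap('wrist','w5')"
```

```text
delta tool [0.0005 0.0002 0.0798] tool x yaw 90.22 tcp [ 0.5937 -0.0233  0.0983] gap 0.999 t 6.9333 F [-0.7 -0.3  0.4] q6 -1.8
```

View pics/w5.png

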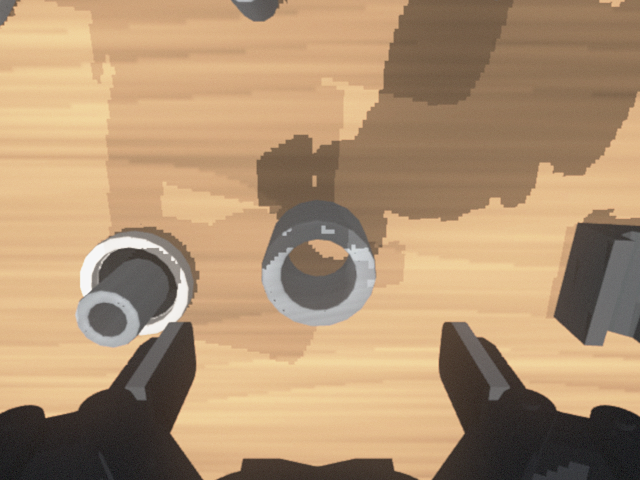

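The 56 mm sleeve at (319,270) is centred, and the left finger is about 29 mm clear of the placed sleeve.

Request:
{"fn": "move_arm", "kwargs": {"deltas": [[[0.001, 0, 0.035, 0], [0.001, 0, 0.06, 0], [0.001, 0, 0.079, 0], [0.001, 0, 0.079, 0], [0.001, 0, 0.079, 0], [0.001, 0, 0.079, 0]]]}}

```text
t: 7.48
tcp_pos: [0.5948, -0.0237, 0.0202]
tool_rot: [0.706, 0.708, 0.001, 0.001]
force: [1.0, -0.3, 0.1]
finger_gap: 0.999
```

Request:
{"fn": "move_arm", "kwargs": {"deltas": [[[0, 0, 0, 0], [0, 0, 0, 0], [0, 0, 0, 0], [0, 0, 0, 0], [0, 0, 0, 0], [0, 0, 0, 0], [0, 0, 0, 0], [0, 0, 0, 0], [0, 0, 0, 0], [0, 0, 0, 0]]], "gripper": 0, "squeeze": 80}}

```text
t: 8.32
tcp_pos: [0.5961, -0.0238, 0.0224]
tool_rot: [0.707, 0.708, 0.002, 0.003]
force: [-1.6, 0.2, 6.9]
finger_gap: 0.626
```

```bash
python3 g.py 0.4472 -0.2057 0.11; python3 -c "
from h import *
snap('wrist','w6')"
```

```text
delta tool [-0.1817 -0.1486 -0.0885] tool x yaw 90.09 tcp [ 0.5961 -0.0238  0.0224] gap 0.626 t 8.3167 F [-1.6  0.2  6.9] q6 -1.8
```

View pics/w6.png

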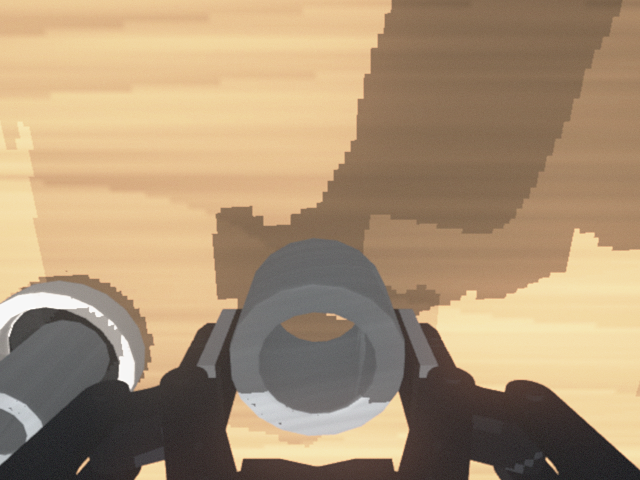

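Request:
{"fn": "move_arm", "kwargs": {"deltas": [[[0, 0, -0.03, 0], [0, 0, -0.06, 0], [-0.005, -0.005, -0.085, 0], [-0.025, -0.02, -0.089, 0], [-0.05, -0.04, -0.089, 0], [-0.075, -0.06, -0.089, 0], [-0.1, -0.08, -0.089, 0], [-0.125, -0.1, -0.089, 0], [-0.145, -0.12, -0.089, 0], [-0.165, -0.135, -0.089, 0], [-0.177, -0.145, -0.089, 0], [-0.182, -0.149, -0.089, 0], [-0.182, -0.149, -0.089, 0], [-0.182, -0.149, -0.089, 0], [-0.182, -0.149, -0.089, 0]]]}}

```text
t: 9.62
tcp_pos: [0.4472, -0.2052, 0.1105]
tool_rot: [0.706, 0.708, 0.002, 0.003]
force: [0.4, -0.5, -6.0]
finger_gap: 0.631
```

```bash
python3 g.py 0.4472 -0.2057 0.028; python3 -c "
from h import *
snap('wrist','w7')"
```

```text
delta tool [-0.0004 -0.0006  0.0825] tool x yaw 90.14 tcp [ 0.4472 -0.2052  0.1105] gap 0.631 t 9.6167 F [ 0.4 -0.5 -6. ] q6 -2.24
```

View pics/w7.png

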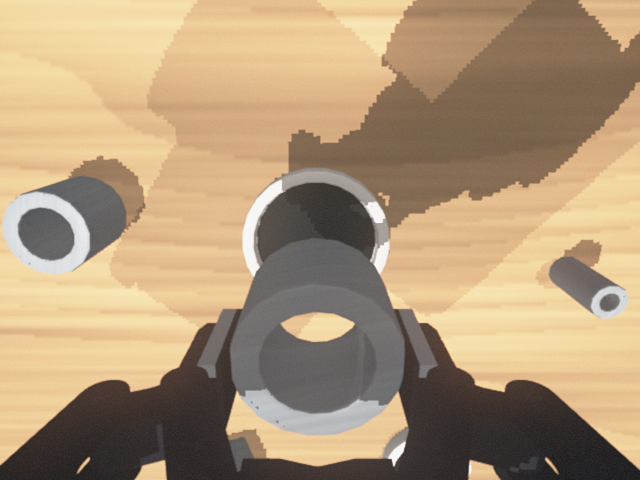

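The 56 mm sleeve is over its nest at (317,235), so I lower and release.

Request:
{"fn": "move_arm", "kwargs": {"deltas": [[[0, -0.001, 0.03, 0], [0, -0.001, 0.055, 0], [0, -0.001, 0.073, 0], [0, -0.001, 0.082, 0], [0, -0.001, 0.082, 0], [0, -0.001, 0.082, 0], [0, -0.001, 0.082, 0]]]}}

```text
t: 10.25
tcp_pos: [0.4477, -0.2051, 0.0288]
tool_rot: [0.706, 0.708, 0.002, 0.003]
force: [-0.8, 0.1, -6.0]
finger_gap: 0.626
```

Request:
{"fn": "move_arm", "kwargs": {"deltas": [[[0, 0, 0, 0], [0, 0, 0, 0], [0, 0, 0, 0], [0, 0, 0, 0], [0, 0, 0, 0], [0, 0, 0, 0], [0, 0, 0, 0], [0, 0, 0, 0], [0, 0, -0.03, 0], [0, 0, -0.06, 0], [0, 0, -0.08, 0], [0, 0, -0.08, 0], [0, 0, -0.08, 0]]], "gripper": 1}}

```text
t: 11.33
tcp_pos: [0.4475, -0.2054, 0.1097]
tool_rot: [0.706, 0.708, 0.003, 0.005]
force: [0.7, 0.6, -0.6]
finger_gap: 1.002
```

```bash
python3 g.py 0.431 -0.3393 0.10; python3 -c "
from h import *
snap('wrist','w8')"
```

```text
delta tool [-0.1338 -0.0172  0.0099] tool x yaw 90.23 tcp [ 0.4475 -0.2054  0.1097] gap 1.002 t 11.3333 F [ 0.7  0.6 -0.6] q6 -2.24
```

View pics/w8.png

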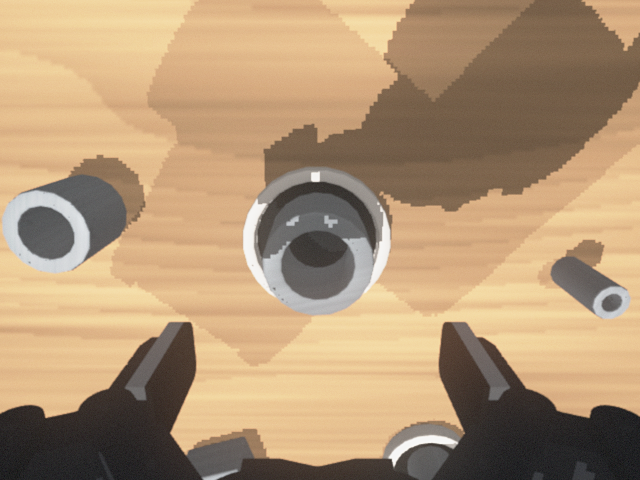

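The 56 mm sleeve stands in its nest at (318,240). The 44 mm sleeve, at (47,232), is next.

Request:
{"fn": "move_arm", "kwargs": {"deltas": [[[-0.03, -0.005, 0.01, 0], [-0.065, -0.01, 0.01, 0], [-0.1, -0.015, 0.01, 0], [-0.125, -0.017, 0.01, 0], [-0.134, -0.017, 0.01, 0], [-0.134, -0.017, 0.01, 0], [-0.134, -0.017, 0.01, 0], [-0.134, -0.017, 0.01, 0]]]}}

```text
t: 12.05
tcp_pos: [0.4297, -0.3365, 0.0979]
tool_rot: [0.705, 0.709, 0.003, 0.002]
force: [-0.6, -0.0, 0.8]
finger_gap: 1.001
```

```bash
python3 g.py 0.431 -0.3393 0.0185; python3 -c "
from h import *
snap('wrist','w9')"
```

```text
delta tool [-0.0029  0.0008  0.0794] tool x yaw 90.27 tcp [ 0.4297 -0.3365  0.0979] gap 1.001 t 12.05 F [-0.6 -0.   0.8] q6 -2.45
```

View pics/w9.png

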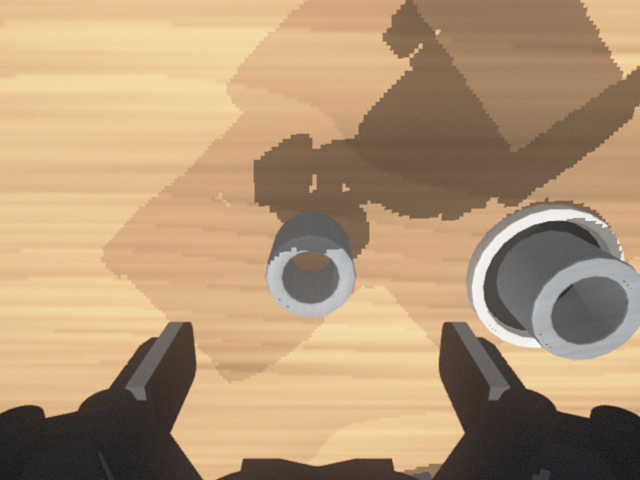

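The 44 mm sleeve top at (310,277) is about 3 mm to the left, which matches the computed correction.

Request:
{"fn": "move_arm", "kwargs": {"deltas": [[[-0.003, 0.001, 0.035, 0], [-0.003, 0.001, 0.06, 0], [-0.003, 0.001, 0.079, 0], [-0.003, 0.001, 0.079, 0], [-0.003, 0.001, 0.079, 0], [-0.003, 0.001, 0.079, 0]]]}}

```text
t: 12.6
tcp_pos: [0.432, -0.3389, 0.02]
tool_rot: [0.705, 0.709, 0.003, 0.002]
force: [-0.1, -0.7, 0.7]
finger_gap: 1.004
```

Request:
{"fn": "move_arm", "kwargs": {"deltas": [[[0, 0, 0, 0], [0, 0, 0, 0], [0, 0, 0, 0], [0, 0, 0, 0], [0, 0, 0, 0], [0, 0, 0, 0], [0, 0, 0, 0], [0, 0, 0, 0], [0, 0, 0, 0], [0, 0, 0, 0]]], "gripper": 0, "squeeze": 70}}

```text
t: 13.43
tcp_pos: [0.4324, -0.3395, 0.0214]
tool_rot: [0.705, 0.709, 0.003, 0.003]
force: [-1.0, 2.1, 6.4]
finger_gap: 0.487
```

```bash
python3 g.py 0.4555 0.3259 0.13; python3 -c "
from h import *
snap('wrist','w10')"
```

```text
delta tool [ 0.6651  0.0285 -0.109 ] tool x yaw 90.39 tcp [ 0.4324 -0.3395  0.0214] gap 0.487 t 13.4333 F [-1.   2.1  6.4] q6 -2.46
```

View pics/w10.png

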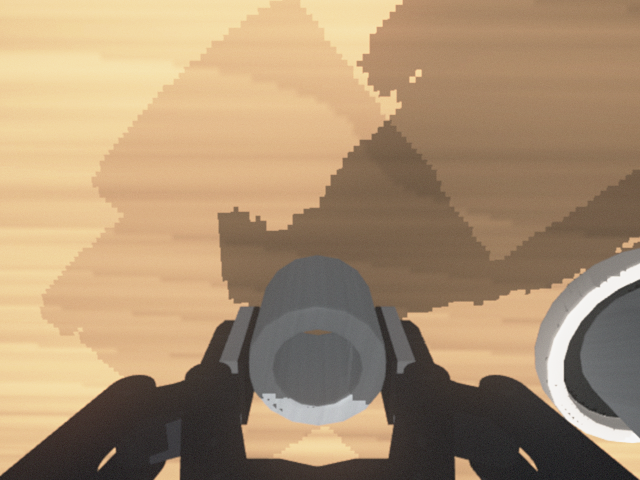

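Request:
{"fn": "move_arm", "kwargs": {"deltas": [[[0, 0, -0.03, 0], [0, 0, -0.06, 0], [0, 0, -0.09, 0], [0.015, 0.01, -0.109, 0], [0.04, 0.02, -0.109, 0], [0.075, 0.03, -0.109, 0], [0.11, 0.03, -0.109, 0], [0.145, 0.03, -0.109, 0], [0.18, 0.03, -0.109, 0], [0.215, 0.03, -0.109, 0], [0.25, 0.03, -0.109, 0], [0.285, 0.03, -0.109, 0], [0.32, 0.03, -0.109, 0], [0.355, 0.03, -0.109, 0], [0.39, 0.03, -0.109, 0], [0.425, 0.03, -0.109, 0], [0.455, 0.03, -0.109, 0], [0.48, 0.03, -0.109, 0], [0.495, 0.03, -0.109, 0], [0.5, 0.03, -0.109, 0]]]}}

```text
t: 15.15
tcp_pos: [0.4573, 0.163, 0.13]
tool_rot: [0.704, 0.711, 0.003, 0.003]
force: [0.5, -0.2, -4.3]
finger_gap: 0.49
```

```bash
python3 g.py 0.4555 0.3259 0.11
```

```text
delta tool [ 0.1629 -0.0003  0.0199] tool x yaw 90.56 tcp [0.4573 0.163  0.13  ] gap 0.49 t 15.15 F [ 0.5 -0.2 -4.3] q6 -1.47
```

Request:
{"fn": "move_arm", "kwargs": {"deltas": [[[0.02, 0, 0, 0], [0.05, 0, 0, 0], [0.08, 0, 0, 0], [0.11, 0, 0.01, 0], [0.135, 0, 0.02, 0], [0.155, 0, 0.02, 0], [0.163, 0, 0.02, 0], [0.163, 0, 0.02, 0], [0.163, 0, 0.02, 0]]]}}

```text
t: 15.9
tcp_pos: [0.4556, 0.3251, 0.1098]
tool_rot: [0.703, 0.711, 0.002, 0.003]
force: [-0.9, -0.9, -3.2]
finger_gap: 0.49
```

```bash
python3 g.py 0.4555 0.3259 0.028; python3 -c "
from h import *
snap('wrist','w11')"
```

```text
delta tool [ 0.001  -0.0007  0.0818] tool x yaw 90.58 tcp [0.4556 0.3251 0.1098] gap 0.49 t 15.9 F [-0.9 -0.9 -3.2] q6 -1.15
```

View pics/w11.png

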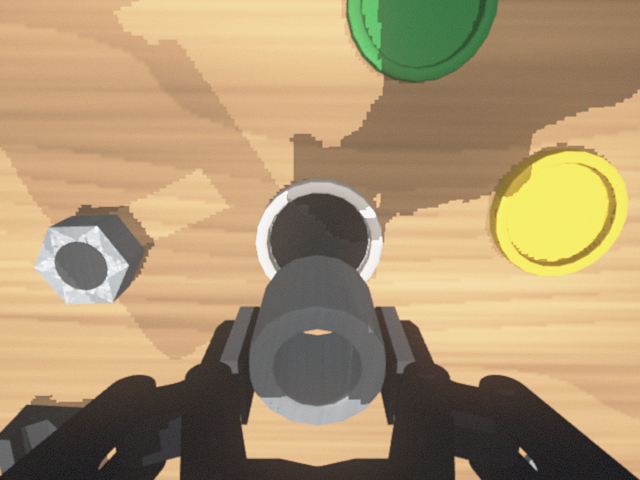

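The 44 mm sleeve is over the white nest at (319,237). The green and yellow dishes are not the target.

Request:
{"fn": "move_arm", "kwargs": {"deltas": [[[0.001, -0.001, 0.03, 0], [0.001, -0.001, 0.055, 0], [0.001, -0.001, 0.073, 0], [0.001, -0.001, 0.082, 0], [0.001, -0.001, 0.082, 0], [0.001, -0.001, 0.082, 0], [0.001, -0.001, 0.082, 0]]]}}

```text
t: 16.53
tcp_pos: [0.456, 0.325, 0.0285]
tool_rot: [0.704, 0.71, 0.002, 0.003]
force: [0.3, -0.2, -3.7]
finger_gap: 0.49
```

Request:
{"fn": "move_arm", "kwargs": {"deltas": [[[0, 0, 0, 0], [0, 0, 0, 0], [0, 0, 0, 0], [0, 0, 0, 0], [0, 0, 0, 0], [0, 0, 0, 0], [0, 0, 0, 0], [0, 0, 0, 0], [0, 0, -0.03, 0], [0, 0, -0.06, 0], [0, 0, -0.08, 0], [0, 0, -0.08, 0], [0, 0, -0.08, 0]]], "gripper": 1}}

```text
t: 17.62
tcp_pos: [0.4561, 0.3254, 0.1097]
tool_rot: [0.704, 0.71, 0.004, 0.004]
force: [-0.9, 0.2, -0.9]
finger_gap: 0.998
```

```bash
python3 g.py 0.4675 -0.0525 0.10; python3 -c "
from h import *
snap('wrist','w12')"
```

```text
delta tool [-0.378   0.0082  0.0098] tool x yaw 90.47 tcp [0.4561 0.3254 0.1097] gap 0.998 t 17.6167 F [-0.9  0.2 -0.9] q6 -1.15
```

View pics/w12.png

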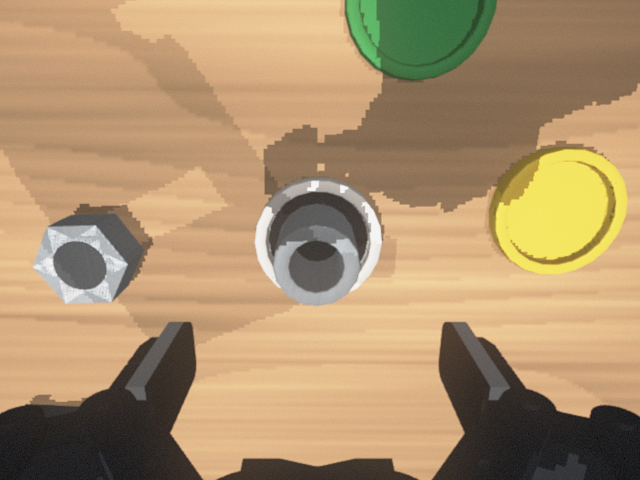

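The 44 mm sleeve stands in its nest. Now for the 20 mm sleeve.

Request:
{"fn": "move_arm", "kwargs": {"deltas": [[[-0.03, 0, 0, 0], [-0.065, 0.005, 0, 0], [-0.1, 0.008, 0, 0], [-0.135, 0.008, 0, 0], [-0.17, 0.008, 0, 0], [-0.205, 0.008, 0, 0], [-0.24, 0.008, 0, 0], [-0.275, 0.008, 0, 0], [-0.31, 0.008, 0, 0], [-0.34, 0.008, 0.01, 0], [-0.365, 0.008, 0.01, 0], [-0.378, 0.008, 0.01, 0], [-0.378, 0.008, 0.01, 0], [-0.378, 0.008, 0.01, 0], [-0.378, 0.008, 0.01, 0]]]}}

```text
t: 18.92
tcp_pos: [0.4654, -0.052, 0.0983]
tool_rot: [0.704, 0.71, 0.002, 0.002]
force: [0.2, -0.6, 0.1]
finger_gap: 0.997
```

```bash
python3 g.py 0.4675 -0.0525 0.0185; python3 -c "
from h import *
snap('wrist','w13')"
```

```text
delta tool [-0.0005  0.0017  0.0798] tool x yaw 90.47 tcp [ 0.4654 -0.052   0.0983] gap 0.997 t 18.9167 F [ 0.2 -0.6  0.1] q6 -1.93
```

View pics/w13.png

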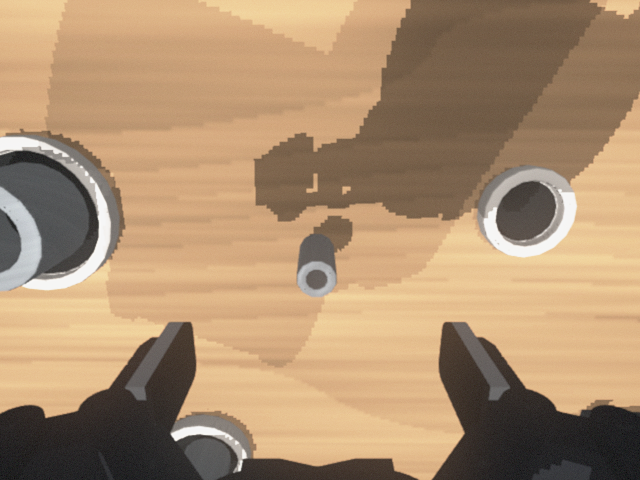

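The 20 mm sleeve at (317,279) is centred.

Request:
{"fn": "move_arm", "kwargs": {"deltas": [[[0, 0.002, 0.035, 0], [0, 0.002, 0.06, 0], [0, 0.002, 0.078, 0], [0, 0.002, 0.078, 0], [0, 0.002, 0.078, 0], [0, 0.002, 0.078, 0]]]}}

```text
t: 19.47
tcp_pos: [0.4682, -0.0511, 0.0211]
tool_rot: [0.703, 0.711, 0.002, 0.003]
force: [-0.1, 0.7, -0.4]
finger_gap: 0.999
```

Request:
{"fn": "move_arm", "kwargs": {"deltas": [[[0, 0, 0, 0], [0, 0, 0, 0], [0, 0, 0, 0], [0, 0, 0, 0], [0, 0, 0, 0], [0, 0, 0, 0], [0, 0, 0, 0], [0, 0, 0, 0], [0, 0, 0, 0], [0, 0, 0, 0], [0, 0, 0, 0]]], "gripper": 0, "squeeze": 40}}

```text
t: 20.38
tcp_pos: [0.4685, -0.0512, 0.0216]
tool_rot: [0.703, 0.711, 0.003, 0.003]
force: [-0.2, 0.2, 5.2]
finger_gap: 0.221
```

```bash
python3 g.py 0.443 0.0617 0.11; python3 -c "
from h import *
snap('wrist','w14')"
```

```text
delta tool [ 0.1131 -0.0236 -0.0887] tool x yaw 90.6 tcp [ 0.4685 -0.0512  0.0216] gap 0.221 t 20.3833 F [-0.2  0.2  5.2] q6 -1.93
```

View pics/w14.png

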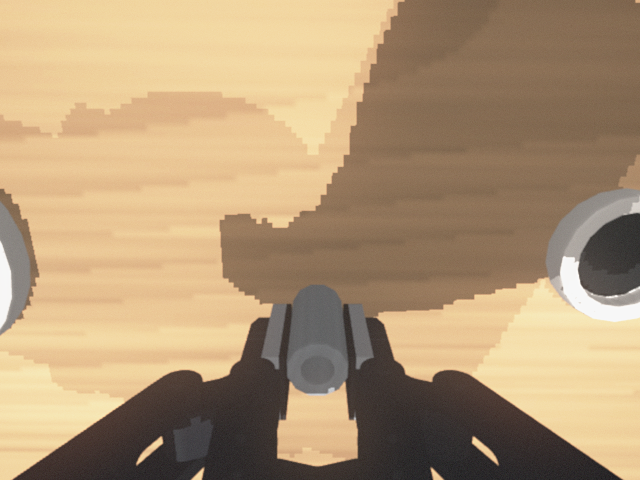

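Request:
{"fn": "move_arm", "kwargs": {"deltas": [[[0, 0, -0.03, 0], [0, 0, -0.06, 0], [0.005, 0, -0.085, 0], [0.025, -0.01, -0.089, 0], [0.05, -0.02, -0.089, 0], [0.075, -0.024, -0.089, 0], [0.1, -0.024, -0.089, 0], [0.113, -0.024, -0.089, 0], [0.113, -0.024, -0.089, 0], [0.113, -0.024, -0.089, 0], [0.113, -0.024, -0.089, 0]]]}}

```text
t: 21.35
tcp_pos: [0.4427, 0.0612, 0.1102]
tool_rot: [0.703, 0.711, 0.002, 0.003]
force: [0.5, -0.5, 0.1]
finger_gap: 0.224
```

```bash
python3 g.py 0.443 0.0617 0.0275; python3 -c "
from h import *
snap('wrist','w15')"
```

```text
delta tool [ 0.0005 -0.0003  0.0827] tool x yaw 90.6 tcp [0.4427 0.0612 0.1102] gap 0.224 t 21.35 F [ 0.5 -0.5  0.1] q6 -1.7
```

View pics/w15.png

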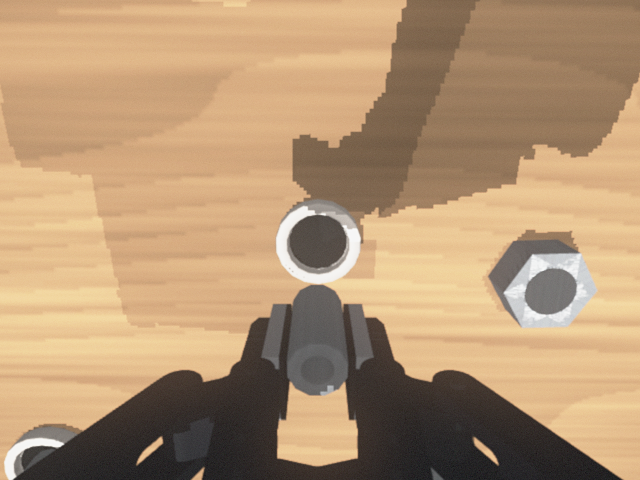

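The 20 mm sleeve is over its nest at (318,241). The nut is well clear, so I lower and release.

Request:
{"fn": "move_arm", "kwargs": {"deltas": [[[0.001, 0, 0.03, 0], [0.001, 0, 0.055, 0], [0.001, 0, 0.073, 0], [0.001, 0, 0.083, 0], [0.001, 0, 0.083, 0], [0.001, 0, 0.083, 0], [0.001, 0, 0.083, 0]]]}}

```text
t: 21.98
tcp_pos: [0.4437, 0.0611, 0.027]
tool_rot: [0.704, 0.71, 0.002, 0.003]
force: [0.1, -0.2, -0.1]
finger_gap: 0.219
```

Request:
{"fn": "move_arm", "kwargs": {"deltas": [[[0, 0, 0, 0], [0, 0, 0, 0], [0, 0, 0, 0], [0, 0, 0, 0], [0, 0, 0, 0], [0, 0, 0, 0], [0, 0, 0, 0], [0, 0, 0, 0], [0, 0, 0, 0], [0, 0, -0.03, 0], [0, 0, -0.06, 0], [0, 0, -0.09, 0], [0, 0, -0.12, 0], [0, 0, -0.15, 0], [0, 0, -0.18, 0], [0, 0, -0.2, 0], [0, 0, -0.2, 0], [0, 0, -0.2, 0]]], "gripper": 1}}

```text
t: 23.48
tcp_pos: [0.4425, 0.0612, 0.2279]
tool_rot: [0.704, 0.71, 0.003, 0.004]
force: [-0.6, 0.6, -0.2]
finger_gap: 1.005
```

```bash
python3 - <<'E'
from h import *
from m2 import tops
for n in ['scene','top','wrist']: snap(n,n+'9')
P={'20':(.443,.0617),'32':(.6153,-.1268),'44':(.4555,.3259),'56':(.4472,-.2057)}
for n in ['top9','scene9']:
    s=load(n)
    for k,(x,y) in P.items():
        u,v=proj(s,[x,y,.049]); print(k,end=' ')
        # mask: top ring of sleeve only (radius a bit over sleeve)
        r=int(np.linalg.norm(proj(s,[x,y+int(k)/2000+.002,.049])-[u,v]))+2
        tops(n,[(int(round(u)),int(round(v)))],z=.049,r0=r)
tops('top9',[(258,261)],z=.024); tops('top9',[(459,190)],z=.03)
im=load('scene9')['img'][:,:,::-1]; cv2.imwrite('pics/c9.png',cv2.resize(im[120:380,100:480],None,fx=2,fy=2,interpolation=cv2.INTER_CUBIC))
print(manip.sense()['t'])
E
```

```text
20 Traceback (most recent call last):
  File "<stdin>", line 11, in <module>
  File "m2.py", line 9, in tops
    c=max(c,key=cv2.contourArea); (e,ax,an)=cv2.fitEllipse(c)
                                            ~~~~~~~~~~~~~~^^^
cv2.error: OpenCV(4.12.0) /io/opencv/modules/imgproc/src/shapedescr.cpp:361: error: (-201:Incorrect size of input array) There should be at least 5 points to fit the ellipse in function 'fitEllipseNoDirect'
```

View pics/top9.png

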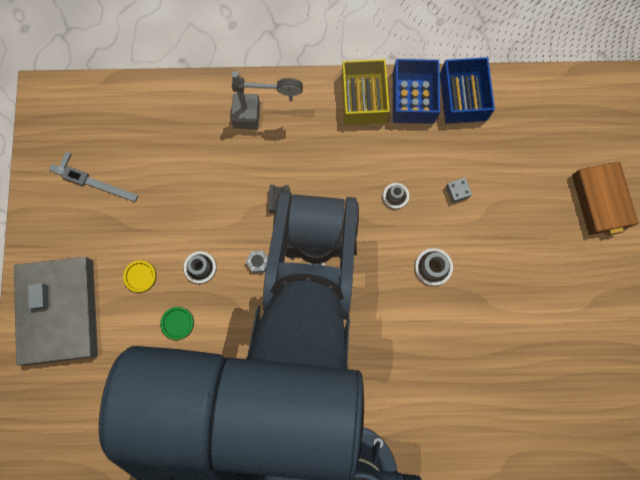

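View pics/wrist9.png

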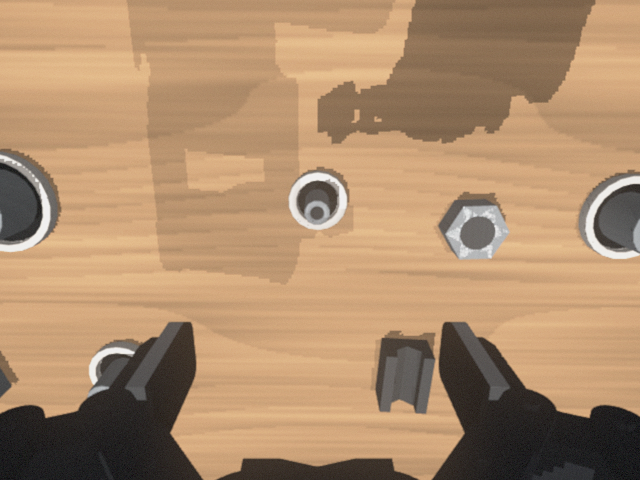

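The arm hides the smallest nest from above. I'll back off to the start side for a final check.

Request:
{"fn": "move_arm", "kwargs": {"deltas": [[[0.035, 0, 0, 0], [0.07, -0.01, 0, 0], [0.105, -0.02, 0, 0], [0.14, -0.03, 0, 0], [0.175, -0.04, 0, 0], [0.21, -0.055, 0, 0], [0.24, -0.075, 0, 0], [0.27, -0.095, 0, 0], [0.3, -0.115, 0, 0], [0.33, -0.135, 0, 0], [0.36, -0.155, 0, 0], [0.39, -0.175, 0, 0], [0.42, -0.195, 0, 0], [0.45, -0.215, 0, 0], [0.475, -0.23, 0, 0], [0.49, -0.24, 0, 0], [0.5, -0.24, 0, 0], [0.5, -0.24, 0, 0]]]}}

```text
t: 25.13
tcp_pos: [0.1965, 0.5606, 0.2227]
tool_rot: [0.703, 0.711, 0.001, 0.002]
force: [0.1, -0.1, 0.4]
finger_gap: 0.995
```

```bash
python3 - <<'E'
from h import *
from m2 import tops
for n in ['scene','top']: snap(n,n+'10')
P={'20':(.443,.0617),'32':(.6153,-.1268),'44':(.4555,.3259),'56':(.4472,-.2057)}
for n in ['top10','scene10']:
    s=load(n)
    for k,(x,y) in P.items():
        u,v=proj(s,[x,y,.049]); print(k,end=' ')
        r=int(np.linalg.norm(proj(s,[x,y+int(k)/2000,.049])-[u,v]))+1
        try: tops(n,[(int(round(u)),int(round(v)))],z=.049,r0=r)
        except cv2.error: print('fit failed')
tops('top10',[(258,261)],z=.024); tops('top10',[(459,190)],z=.03)
a=[]
for n in ['top10','scene10']:
    s=load(n)
    for k,(x,y) in P.items():
        u,v=proj(s,[x,y,.03]).astype(int); a.append(cv2.resize(s['img'][v-25:v+25,u-25:u+25,::-1],(200,200),interpolation=cv2.INTER_CUBIC))
cv2.imwrite('pics/c10.png',np.vstack([np.hstack(a[:4]),np.hstack(a[4:])]))
print(manip.sense()['t'])
E
```

```text
20 top10 (316, 267) ell [442.4  61.2] circ [442.6  61.3] D 17.3 areaD 6.1
32 top10 (398, 191) ell [ 616.8 -126. ] circ [ 615.6 -127.3] D 35.1 areaD 30.3
44 top10 (196, 264) ell [455.8 326.4] circ [455.6 326.3] D 45.0 areaD 41.0
56 top10 (437, 264) ell [ 446.6 -205.9] circ [ 447.1 -206. ] D 57.0 areaD 53.3
20 scene10 (313, 228) ell [442.1  60.4] circ [442.   60.4] D 18.0 areaD 8.9
32 scene10 (185, 234) ell [ 615.5 -126.5] circ [ 615.  -126.2] D 29.5 areaD 26.4
44 scene10 (423, 298) ell [454.6 324.4] circ [454.8 323.3] D 44.1 areaD 40.1
56 scene10 (217, 174) ell [ 445.3 -206.2] circ [ 445.  -205.9] D 53.5 areaD 49.1
top10 (258, 261) ell [465.  194.5] circ [465.  194.1] D 51.5 areaD 46.3
top10 (459, 190) ell [ 623.7 -270.7] circ [ 623.2 -270.5] D 57.8 areaD 46.4
25.2333
```

View pics/c10.png

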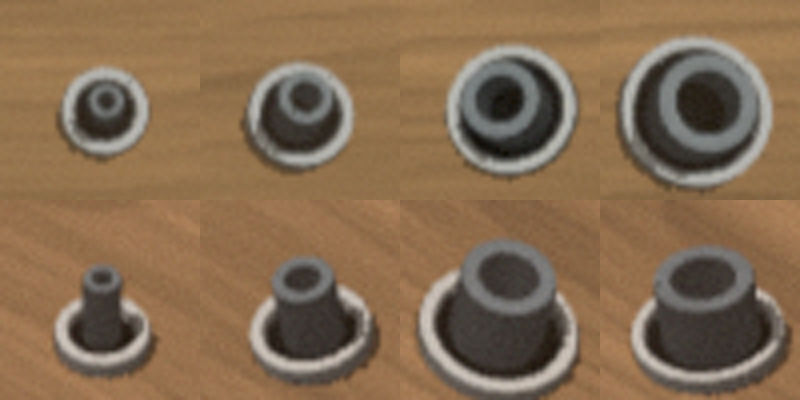

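All four sleeves stand upright in the nests of their own size, with their tops within about 3 mm of the nest axes in both views. The nut and block have not moved.

```bash
python3 -c "
from station import manip
print(manip.sign_off())"
```

```text
the job is handed in; nothing more can be done
None
```

I put the four sleeves into the nests of their own size, in the order 32, 56, 44, 20 mm, released them and backed the arm off. The job was handed in at about 25 s; no verdict was reported.

- **Placing:** after the arm had backed off, the top and scene cameras both showed every sleeve upright in its nest. The tops were within about 3 mm of the nest centres, measured at the 49 mm height a seated sleeve should have.
- **Nut and block:** neither moved by more than about 0.2 mm.
- **Weak or failed checks:** my first top-view check of the 20 mm sleeve failed because the arm hid it, so I repeated it after backing off. The ring fits for that sleeve were only partial in both views. For the 44 mm sleeve the two views differed by up to 3 mm, because my image masks were tight. All of this is well inside the 10 mm limit.

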